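# Load the balance bar with sample carriers

## Robot

A 6-joint arm with a two-finger parallel gripper is mounted at the origin on a cart in front of the work surface, level with it; the furniture and walls round the work are solid. World frame = base frame: x ahead of the robot, y to its left, z up, the work surface at z = 0. Lengths are in mm, angles in rad, forces in N, time in s.
With the tool pointing down it reaches from about 350 to 875 mm from the base axis. Payload 4.2 kg.
Tool frame: the origin (TCP) lies midway between the tips of the shut fingers; the grasp point (between the pads) lies 19 mm behind it; z points along the fingers, y is the line along which they close (so a half turn about z gives the same grasp; the last joint's range is limited). The gripper opens to 87 mm and grips with 3 to 60 N. Pads are 19 mm wide; open, the fingers measure 117 mm over their backs; the gripper's body (75 mm by 190 mm) begins 51 mm behind the grasp point.
Start: joints at [1.484, 0.385, 0.008, 0, -1.194, -0.259], TCP at [211.811, 587.993, 222.55] pointing down, gripper open.
Joint ranges: [-3.14, 3.14], [-1.21, 2.06], [-1.07, 1.41], [-3.16, 2.05], [-2.99, -0.16], [-3.1, 3.1]. Speed limits (rad/s): [2.79, 2.79, 3.14, 3.14, 3.14, 3.14].

## Interface

Orientations are given as a 3x3 rotation matrix whose columns are the frame's x, y, z axes.
In Python, from workcell import sensors, eyes, workorder gives the robot as it stands.
- The arm moves only by the shell command python3 -m inch 'ROWS' [OPENING] [FORCE]. ROWS is a JSON object of lists of equal length, an entry for each row: "dp": the shift along the world's x, y, z scaled (see below), a list of three; "dr": the turn, a rotation vector about the world's x, y, z scaled (see below), a list of three. A call has 1 to 10 rows; each row shifts and turns the commanded pose from where the row before left it; what a row does not reach is not made up. The controller multiplies each number of a shift by 0.06 m and each number of a turn by 8 degrees. A row lasts 1/8 s, in which the tool goes at most 62.5 mm and 10.7 degrees, less where a joint would pass 70% of its speed; a pose out of reach is approached as far as the arm can. A call with a number of a shift or a turn outside -1 to 1 is refused whole. A call with a gripper value outside its range is refused whole. OPENING is the closure in counts, from 0 (fully open) to 255 (shut), set as the call begins (- or left out, the last holds). The fingers move at their own pace and stop on an object; FORCE is the grip in N (left out, the last holds). Time passes only in rows, so rows that do not move let the fingers close. It gives the time, the measured TCP pose, the force, the opening and the grip force at its end, in the units of the state.
- sensors.get_state(): the state, without advancing time (a new reading comes with each control period).
- eyes.read_camera(name): name is "side" or "top" or "wrist"; returns a dict with "img" (480x640x3 uint8, red, green, blue), "range_z" (480x640 float32, mm along the optical axis (not along the pixel's ray), 0 where there is no reading), "intrinsics" (3x3 intrinsics, pixels), "cam_to_world" (4x4, takes a point from camera to world coordinates). Camera axes: x right, y up, looking along -z (the intrinsics and any distortion apply to the point x, -y, -z); pixel columns grow to the right and rows downward; lengths in mm; the calibration is good to about 2 mm. A picture is of the moment at which its call begins.
- workorder.sign_off(): hands the job in; it is judged then, once.
The state is a dict: "clock": time; "joint_positions": joint angles; "qd": joint speeds; "joint_efforts": joint torques, N m; "eef_pos": TCP position; "orientation": TCP orientation; "wrist_force": force on the tool from outside, world axes, zero at the start; "torque": the same for the moment, N m; "gripper_width": opening from 0.0 (shut) to 1.0 (fully open); "finger_force": force on a finger pad.
Only numpy, scipy, OpenCV 4.12 (cv2) and the standard library are available. Lean on these libraries where they do the work, as an engineer would, in place of code of your own. Each camera call takes 0.05 s, during which the arm holds its last target. There are 200 camera calls.

## Task

Two sample carriers still have to be hung on the pivoting balance bar. Hang the steel-podded one first, on the arm opposite the brass carrier, then the white-podded one on the other arm; for each, set its pin lightly on the arm and slide it along until it drops fully into the outer notch, then let go. The bar must never lean more than about 8 degrees or be pushed hard (10 N at most), the two carriers already hanging must stay in their notches, and the bar must end level.

Things in the scene. Friction and masses are not known exactly. Their poses are not given: they have to be found in the camera images.
- balance_bar (a joint): Lean of the aluminium bar in rad, 0 = level, + raises its +y arm. Springy and well damped: 2.0 N m/rad, so 130 mm out it sinks 8.5 mm per newton, settling in 0.4 s. Leans 0.11 to the brass carrier at the start, 0.08 the other way with the steel-podded one hung, near 0 with both; white hung first on the brass side: past 0.15.
- bar_mid (a point): Pivot, in the middle of the bar, 118 mm above the worktop; leans with the bar: y along the bar, x across, z up. In this frame both arms are 14 to 18 mm wide with a flat top at z = 11 mm. Inner notches at y = +60 and -60 mm are taken. A pin's axis is at z = 14 mm on the flat top and at z = 7 mm when down in a notch.
- bar_left (a point): Top of the +y arm, 103 mm from the pivot: always flat, inboard of the free outer notch, clear of the inner carrier. The notch, 10 mm wide, 7 mm deep, is in a telescoping end piece clamped by hand: its centre is 118 to 142 mm from the pivot, not measured, different on each arm. Flat up to it and 36 mm beyond, then a 7 mm high lip.
- bar_right (a point): The same point of the -y arm, 103 mm from the pivot; its outer notch too lies somewhere from 118 to 142 mm out.
- stand: The fixed stand that carries the bar: grey foot plate 130 x 200 x 12 mm with an aluminium column; origin at the middle of the foot's underside, axes as the bar's when level.
- carrier_steel: Carrier to hang first: steel frame, two dark steel pods (28 mm across, 40 mm high) with amber vials, 88 x 28 x 130 mm, 0.30 kg, standing on the worktop. Origin: centre of its underside; z up, x across it through both pods, y along the bar when hung. Same after a half turn. Centre of mass below the pin.
- carrier_white: Carrier to hang second: same frame, size and axes as the other, but two white pods with clear white-capped vials, 0.12 kg, standing on the worktop. Origin: centre of its underside.
- carrier_steel_pin (a point): Middle of its round 6 mm steel pin, along x, 70 mm above its origin; hangs on the bar. The 4 mm legs either side of the bar are 26 mm apart inside.
- carrier_white_pin (a point): Middle of the white-podded carrier's pin, 70 mm above its origin; legs as on the other.
- carrier_steel_tab (a point): Middle of the black grip tab on top of the steel-podded carrier, 112 mm above its origin. The tab is 12 mm thick in x, 28 mm long in y and runs from 90 to 130 mm; under it a bridge 34 mm wide in x.
- carrier_white_tab (a point): Middle of the same tab on the white-podded carrier, 112 mm above its origin.
- carrier_brass: The brass carrier (two brass cylinders as pods, 92 x 28 x 130 mm, 0.45 kg), hanging in the inner notch of one arm or the other; stays there. Origin: centre of its underside, 70 mm below its pin.
- carrier_empty: The empty carrier (bare steel frame with two small feet, 78 x 28 x 130 mm, 0.07 kg), hanging in the inner notch opposite the brass one; stays there. Origin: centre of its underside.
- carrier_brass_pin (a point): Middle of the brass carrier's pin.
- carrier_empty_pin (a point): Middle of the empty carrier's pin.

How it is judged:
By the outcome, as a careful person would: the job done as asked, in the order asked, and still so for the second after the job is handed in, with the robot touching nothing.
It also fails if it takes over 72 s, if anything falls off the work surface, if the arm or the gripper's body presses on something with over 40 N, if the wrist force passes 120 N, or if a joint passes its speed limit or range.

## Working session

There is one attempt and no reset: what is moved stays moved. The work goes in short steps, Python scripts to look and compute and a shell command to move; the robot and the scene stay as the last step left them, time stands still between calls to the robot, and variables do not carry over. Pictures are saved under pics/ and viewed, at most 10 in all, crops included, and the job is handed in when it is done.

```bash
ls; mkdir -p pics; cat > h.py <<'E'
import numpy as np, cv2
from workcell import sensors, eyes, workorder
def cap(n):
    r=eyes.read_camera(n); np.savez(f'{n}.npz',**r); return r
def pts(r):
    z=np.asarray(r['range_z'],float); K=np.asarray(r['intrinsics']); T=np.asarray(r['cam_to_world'])
    v,u=np.indices(z.shape); x=(u-K[0,2])/K[0,0]*z; y=-(v-K[1,2])/K[1,1]*z
    P=np.stack([x,y,-z],-1)@T[:3,:3].T+T[:3,3]; P[z==0]=np.nan; return P
E
python3 - <<'E'
from h import *
s=sensors.get_state();print(s)
for n in ('top','side'):
    r=cap(n);print(n,r['intrinsics'],r['cam_to_world'],[k for k in r]);cv2.imwrite(f'pics/{n}0.png',r['img'][...,::-1])
E
```

```text
pics
{'clock': 0.0, 'joint_positions': array([ 1.48362834e+00,  3.85526121e-01,  6.63339542e-03, -5.14499244e-04,
       -1.19398676e+00, -2.58643460e-01]), 'qd': array([ 0.00029376,  0.0009053 ,  0.0006458 ,  0.00081678,  0.00109078,
       -0.00068826]), 'joint_efforts': array([ 4.58476952e-04, -3.90662313e+01,  1.87399185e+01,  4.21986938e+00,
        1.09491797e-02, -1.85450344e-04]), 'eef_pos': array([211.5990034 , 587.45279934, 221.4786315 ]), 'orientation': array([[ 9.40736383e-01, -3.39138063e-01, -6.57937650e-04],
       [-3.39138693e-01, -9.40734187e-01, -2.03354914e-03],
       [ 7.07094728e-05,  2.13616577e-03, -9.99997716e-01]]), 'wrist_force': array([-1.05686909,  0.28791982, -0.2738004 ]), 'torque': array([ 0.0097423 , -0.00083316,  0.04540486]), 'finger_force': 0.0, 'gripper_width': 1.000522304540045}
top [[599.59067234   0.         310.65955573]
 [  0.         599.59067234 242.18906047]
 [  0.           0.           1.        ]] [[ 2.65456913e-02  9.95653702e-01 -8.92694306e-02  4.53323211e+02]
 [-9.99461275e-01  2.81588087e-02  1.68594302e-02  2.57580293e+00]
 [ 1.92998750e-02  8.87737938e-02  9.95864814e-01  1.10369827e+03]
 [ 0.00000000e+00  0.00000000e+00  0.00000000e+00  1.00000000e+00]] ['img', 'range_z', 'intrinsics', 'cam_to_world']
side [[611.70571499   0.         305.29973778]
 [  0.         611.70571499 241.90515019]
 [  0.           0.           1.        ]] [[ 9.98947472e-01  3.30397491e-02 -3.18170154e-02  5.15408294e+02]
 [-4.27405817e-02  4.18703115e-01 -9.07116831e-01 -9.79055243e+02]
 [-1.66490290e-02  9.07521943e-01  4.19674556e-01  5.60690384e+02]
 [ 0.00000000e+00  0.00000000e+00  0.00000000e+00  1.00000000e+00]] ['img', 'range_z', 'intrinsics', 'cam_to_world']
```

View pics/top0.png

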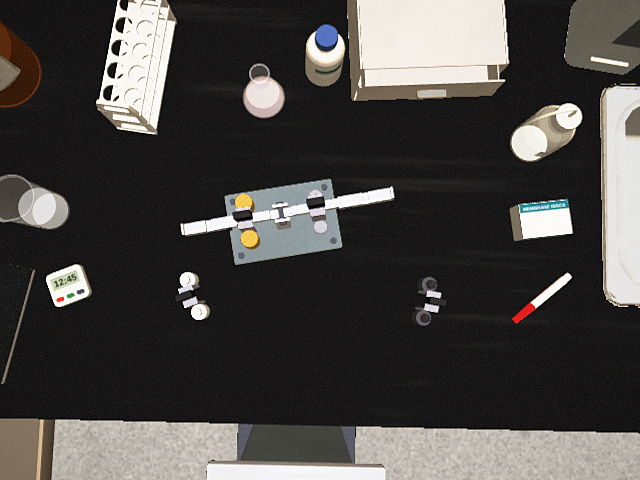

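View pics/side0.png

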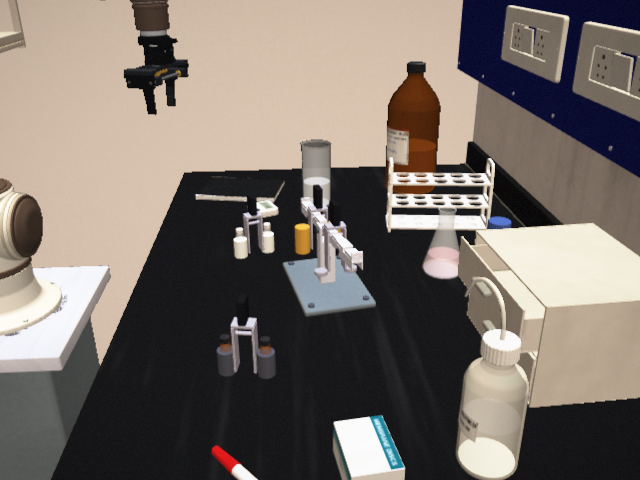

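The top view shows the bar from (180,229) to (394,192), with the brass carrier on the +y arm (left, about (245,222)) and the empty one on the -y arm. The white carrier is at (192,296) and the steel one at (429,301). So steel goes on the -y arm and white on the +y arm.

```bash
cat > m.py <<'E'
from h import *
def sel(P,img,x,y,z):
    return (P[...,0]>x[0])&(P[...,0]<x[1])&(P[...,1]>y[0])&(P[...,1]<y[1])&(P[...,2]>z[0])&(P[...,2]<z[1])
if __name__=='__main__':
    for n in('top','side'):
        r=dict(np.load(n+'.npz'));P=pts(r);I=r['img'].astype(int)
        print(n,'desk z',np.nanmedian(P[340:360,250:350,2]) if n=='top' else '')
        for nm,(u0,u1,v0,v1) in dict(white=(170,215,265,325),steel=(408,450,272,332)).items() if n=='top' else dict(white=(228,280,192,262),steel=(212,280,290,382)).items():
            Q=P[v0:v1,u0:u1].reshape(-1,3);C=I[v0:v1,u0:u1].reshape(-1,3)
            m=(Q[:,2]>20);Q=Q[m];C=C[m]
            print(nm,'zmax',np.nanpercentile(Q[:,2],[50,90,98]).round(1),len(Q))
            t=Q[(Q[:,2]>100)];print(' tab n',len(t),'mean',t.mean(0).round(1),'min',t.min(0).round(1),'max',t.max(0).round(1))
            b=Q[(Q[:,2]<88)]
            xy=b[:,:2]; rect=cv2.minAreaRect(xy.astype(np.float32)); print(' rect low',rect)
            w,V=np.linalg.eigh(np.cov(xy.T));print(' pca',np.degrees(np.arctan2(V[1,1],V[0,1])),xy.mean(0))
        if n=='top':
            m=sel(P,I,(400,560),(-220,260),(90,160))&(I.min(-1)>140)
            Q=P[m];rr=cv2.minAreaRect(Q[:,:2].astype(np.float32));print('bar',rr,len(Q))
            line=cv2.fitLine(Q[:,:2].astype(np.float32),cv2.DIST_HUBER,0,.01,.01).ravel();print(line)
            d=line[:2]*np.sign(line[1]);s=(Q[:,:2]-line[2:])@d
            for a in np.arange(-190,190,10):
                k=(s>=a)&(s<a+10)
                if k.sum():print(int(a),k.sum(),np.median(Q[k],0).round(1))
E
python3 m.py
python3 - <<'E'
from h import *
import numpy as np
r=dict(np.load('top.npz'));a=cv2.resize(r['img'][175:245,170:405],None,fx=3.4,fy=3.4,interpolation=2)
r=dict(np.load('side.npz'));b=cv2.resize(r['img'][180:320,280:390],None,fx=2.5,fy=2.5,interpolation=2)
c=np.zeros((600,800,3),np.uint8);c[:a.shape[0],:a.shape[1]]=a[:,:800];c[245:245+b.shape[0],:b.shape[1]]=b
cv2.imwrite('pics/crop.png',c[...,::-1])
E
```

```text
top desk z 0.7263327712857972
white zmax [ 63.9 129.8 132.2] 800
 tab n 162 mean [448.1 187.8 127. ] min [437.9 175.6 101.8] max [457.9 203.5 134.6]
 rect low ((447.9571533203125, 189.42559814453125), (86.89750671386719, 27.184192657470703), 22.36699104309082)
 pca -158.54488119580722 [446.76598442 185.95942328]
steel zmax [ 63.9 130.2 133.2] 814
 tab n 160 mean [ 449.9 -219.7  127.6] min [ 442.4 -236.8  100.5] max [ 456.9 -207.7  134.8]
 rect low ((449.78173828125, -221.9130096435547), (27.635400772094727, 86.82698822021484), 80.6434555053711)
 pca 170.97065604710727 [ 449.09119606 -218.08833498]
bar ((495.8612365722656, -6.83770751953125), (130.60223388671875, 425.8660583496094), 0.3489767909049988) 301
[2.6126373e-01 9.6526748e-01 5.2668506e+02 9.1794861e+01]
10 4 [559.6 100.2 138.9]
20 1 [559.6 104.3 138.1]
50 12 [440.6 174.9  92. ]
60 41 [441.4 180.   92.8]
70 54 [461.2 187.7  93. ]
80 49 [553.3 177.  111.7]
90 37 [555.  183.1 113.4]
100 43 [554.6 193.9 113.7]
110 6 [557.3 199.6 118.7]
side desk z 
white zmax [ 55.8 112.  128.4] 997
 tab n 151 mean [448.9 182.8 117.1] min [438.2 172.1 100. ] max [458.5 202.3 130.1]
 rect low ((448.1938781738281, 187.4956512451172), (86.43911743164062, 32.19245147705078), 20.62368392944336)
 pca -158.59904059341213 [448.2442535  182.58179189]
steel zmax [ 55.8 113.3 129. ] 1901
 tab n 289 mean [ 451.1 -230.3  118.1] min [ 442.7 -240.6  100.1] max [ 458.4 -211.5  130.2]
 rect low ((450.7220153808594, -223.840087890625), (31.142311096191406, 87.5090560913086), 80.64362335205078)
 pca 171.38921633820507 [ 451.37245028 -229.73257932]
```

View pics/crop.png

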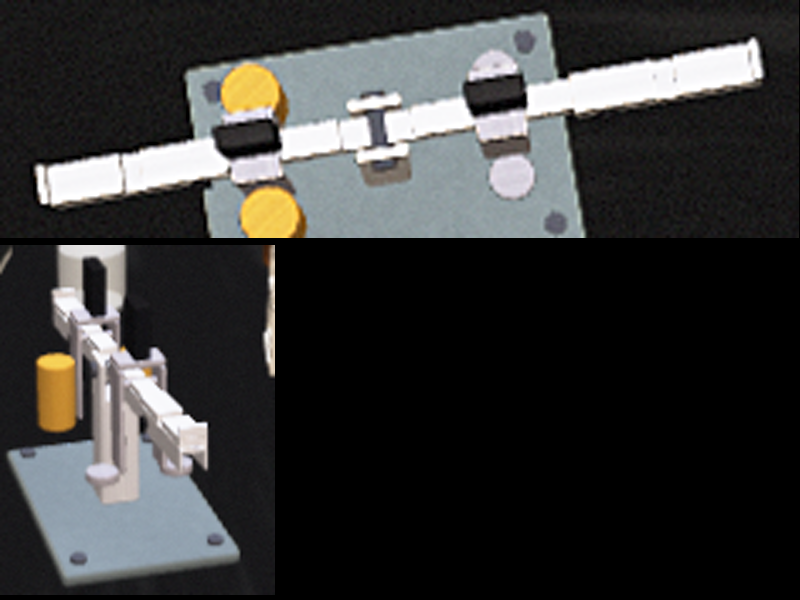

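The crop shows the outer notch lines at crop (122,172) on the left and (660,75) on the right. The end lips are at crop (43,185) and (757,60). Next I measure the bar.

```bash
cat > bar.py <<'E'
from h import *
def bar(r,v=True):
    P=pts(r);I=r['img'].astype(int)
    m=(I.min(-1)>170);m[:170]=0;m[260:]=0;m[:,:172]=0;m[:,405:]=0;m&=(P[...,2]>85)&(P[...,2]<150)
    n,L,S,_=cv2.connectedComponentsWithStats(m.astype(np.uint8))
    Q=P[m];
    l=cv2.fitLine(Q[:,:2].astype(np.float32),cv2.DIST_HUBER,0,.01,.01).ravel();d=l[:2]*np.sign(l[1])
    nrm=np.array([-d[1],d[0]]);e=(Q[:,:2]-l[2:])@nrm;k=abs(e)<12;Q=Q[k]
    l=cv2.fitLine(Q[:,:2].astype(np.float32),cv2.DIST_HUBER,0,.01,.01).ravel();d=l[:2]*np.sign(l[1])
    s=(Q[:,:2]-l[2:])@d
    if v:
        print('line',l,'yaw of bar y deg from +y',np.degrees(np.arctan2(-d[0],d[1])),'s range',s.min(),s.max(),'at',l[2:]+d*s.min(),l[2:]+d*s.max())
        for a in np.arange(-200,200,10):
            k=(s>=a)&(s<a+10)
            if k.sum()>3:print(int(a),k.sum(),np.median(Q[k],0).round(1))
        for c in 'LR':
            kk=(s>90) if c=='L' else (s<-90)
            print(c,np.polyfit(s[kk],Q[kk,2],1))
    return Q,s,d,l
if __name__=='__main__':
    r=dict(np.load('top.npz'));bar(r)
    P=pts(r);I=r['img'].astype(int)
    # foot plate corners -> centre & yaw
    g=(abs(P[...,2]-12)<6)&(I.sum(-1)>200)&(I[...,2]>I[...,0]);g[:170]=0;g[280:]=0;g[:,:215]=0;g[:,350:]=0
    print('foot',cv2.minAreaRect(P[g][:,:2].astype(np.float32)),g.sum())
    # brightness profile along the bar near both ends
    for nm,(a,b) in dict(L=((181,229),(232,219)),R=((342,200),(396,192))).items():
        N=80;u=np.linspace(a[0],b[0],N);v=np.linspace(a[1],b[1],N)
        pr=np.mean([cv2.remap(I.sum(-1).astype(np.float32)/3,u[None].astype(np.float32),(v+o)[None].astype(np.float32),1)[0] for o in(-2,-1,0,1,2)],0)
        i=np.argsort(pr[3:-3])[:6]+3;print(nm,[(round(u[j],1),round(v[j],1),int(pr[j])) for j in i])
E
python3 bar.py
```

```text
line [ 1.9102202e-01 -9.8158574e-01  5.8928278e+02  2.9107832e+01] yaw of bar y deg from +y 11.012434 s range -172.21930470095893 174.009853981737 at [ 622.18045596 -139.94018187] [556.04306145 199.91342342]
-180 10 [ 624.7 -138.2  148.9]
-170 50 [ 621.9 -132.1  148.1]
-160 62 [ 618.8 -122.3  147.6]
-150 65 [ 617.  -112.6  146.2]
-140 73 [ 614.6 -103.7  140.1]
-130 63 [613.3 -93.3 143.1]
-120 65 [611.6 -83.8 142.8]
-110 65 [609.4 -74.  142.2]
-100 66 [608.  -64.4 141.1]
-90 56 [605.8 -54.7 139.8]
-80 51 [604.5 -45.1 138.9]
-70 28 [601.3 -37.1 137.5]
-40 36 [594.4  -3.3 134.1]
-30 52 [594.4   5.  133.1]
-20 50 [592.5  14.7 132.2]
-10 61 [590.2  24.7 124.9]
0 36 [588.2  31.3 125.1]
10 61 [586.1  44.3 123.1]
20 48 [585.3  54.3 122.5]
30 50 [583.5  63.8 126.8]
40 50 [581.4  73.4 125.9]
50 32 [576.6  81.7 125.7]
60 25 [568.   91.2 139.5]
70 25 [566.2 101.3 138.6]
80 37 [571.2 114.6 121.6]
90 63 [571.3 122.8 120.2]
100 65 [569.3 132.6 119.6]
110 63 [568.9 142.4 118.3]
120 58 [566.1 151.9 113.1]
130 65 [563.6 161.5 114.8]
140 62 [562.9 171.3 115.3]
150 64 [560.2 181.3 113.9]
160 64 [558.4 191.4 112.6]
170 26 [556.9 198.1 118.9]
L [-8.76086872e-02  1.27538354e+02]
R [-9.91205167e-02  1.30880068e+02]
foot ((591.767333984375, 25.67291259765625), (128.34805297851562, 220.67958068847656), 10.670616149902344) 4706
L [(np.float64(182.9), np.float64(228.6), 188), (np.float64(183.6), np.float64(228.5), 199), (np.float64(204.9), np.float64(224.3), 207), (np.float64(205.5), np.float64(224.2), 211), (np.float64(184.2), np.float64(228.4), 221), (np.float64(206.2), np.float64(224.1), 229)]
R [(np.float64(393.9), np.float64(192.3), 41), (np.float64(393.3), np.float64(192.4), 132), (np.float64(392.6), np.float64(192.5), 206), (np.float64(389.8), np.float64(192.9), 216), (np.float64(368.0), np.float64(196.2), 225), (np.float64(390.5), np.float64(192.8), 228)]
```

```bash
python3 -m inch '{"dp":[[0.28,-0.96,0],[0.28,-0.96,0],[0.28,-0.96,0],[0.28,-0.96,0],[0.28,-0.96,0],[0.28,-0.96,0],[0.28,-0.96,0],[0.28,-0.96,0],[0.28,-0.96,0],[0.28,-0.96,0]],"dr":[[0,0,-0.71],[0,0,-0.71],[0,0,-0.71],[0,0,-0.71],[0,0,-0.71],[0,0,-0.71],[0,0,-0.71],[0,0,-0.71],[0,0,-0.71],[0,0,-0.71]]}' 0 20
python3 -m inch '{"dp":[[0.28,-0.96,0],[0.28,-0.96,0],[0.28,-0.96,0],[0.28,-0.96,0],[0,0,0],[0,0,0]],"dr":[[0,0,-0.71],[0,0,-0.71],[0,0,-0.71],[0,0,-0.71],[0,0,0],[0,0,0]]}'
python3 - <<'E'
from h import *
s=sensors.get_state();print(s['eef_pos'],s['orientation'],s['wrist_force'])
r=cap('wrist');print(r['intrinsics'],r['cam_to_world']);cv2.imwrite('pics/w1.png',r['img'][...,::-1])
P=pts(r);k=(P[...,2]>105)&(P[...,2]<140)&(np.hypot(P[...,0]-450,P[...,1]+222)<40)
print(k.sum(),np.nanmean(P[k],0),cv2.minAreaRect(P[k][:,:2].astype(np.float32)),np.nanpercentile(P[k][:,2],[5,50,95]))
E
```

```text
clock: 1.35
eef_pos: [379.8, 10.1, 222.7]
orientation: [[0.229, -0.973, 0.001], [-0.973, -0.229, 0.0], [-0.0, -0.001, -1.0]]
wrist_force: [1.9, 0.1, -0.1]
gripper_width: 1.0
finger_force: 0.0
clock: 2.1
eef_pos: [446.3, -218.3, 221.9]
orientation: [[-0.163, -0.987, -0.002], [-0.987, 0.163, 0.001], [-0.0, 0.002, -1.0]]
wrist_force: [-0.8, 0.3, -0.5]
gripper_width: 0.997
finger_force: 0.0
[ 446.33120677 -218.34799224  221.85954277] [[-1.62875258e-01 -9.86645363e-01 -1.60567290e-03]
 [-9.86646578e-01  1.62874326e-01  6.96302503e-04]
 [-4.25480744e-04  1.69764212e-03 -9.99998468e-01]] [-0.84637768  0.26594459 -0.50006862]
[[340.86500628   0.         316.60714196]
 [  0.         340.86500628 238.51896678]
 [  0.           0.           1.        ]] [[-9.86666633e-01 -1.57035829e-01 -4.27633369e-02  4.34387154e+02]
 [ 1.62747010e-01 -9.49474229e-01 -2.68350702e-01 -2.91214830e+02]
 [ 1.53798858e-03 -2.71732289e-01  9.62371653e-01  3.84480643e+02]
 [ 0.00000000e+00  0.00000000e+00  0.00000000e+00  1.00000000e+00]]
629 [ 448.98313025 -224.50279458  128.34321919] ((449.3583068847656, -222.61061096191406), (27.49837875366211, 11.846110343933105), 80.47116088867188) [113.87439619 130.08289815 131.42727114]
```

View pics/w1.png

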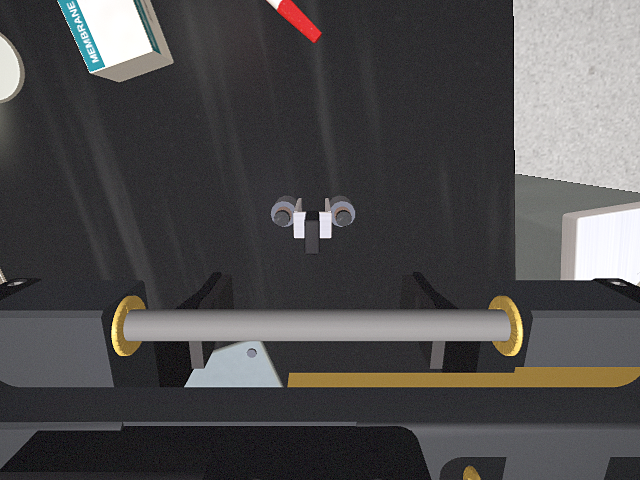

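The wrist view shows the steel carrier's tab at about (312,232), and its yaw matches the gripper. It measures (449.4,-222.6) with the top at 130 mm, which agrees with the top camera. Now I descend and grip.

```bash
python3 -m inch '{"dp":[[0.055,-0.07,0],[0,0,-0.5],[0,0,-0.5],[0,0,-0.5],[0,0,-0.4],[0,0,-0.2],[0,0,0],[0,0,0]],"dr":[[0,0,0],[0,0,0],[0,0,0],[0,0,0],[0,0,0],[0,0,0],[0,0,0],[0,0,0]]}' 0 20
python3 -m inch '{"dp":[[0,0,0],[0,0,0],[0,0,0],[0,0,0],[0,0,0],[0,0,0]],"dr":[[0,0,0],[0,0,0],[0,0,0],[0,0,0],[0,0,0],[0,0,0]]}' 255 25
```

```text
clock: 3.15
eef_pos: [451.2, -222.6, 97.6]
orientation: [[-0.161, -0.987, 0.002], [-0.987, 0.161, -0.001], [0.0, -0.002, -1.0]]
wrist_force: [0.9, 0.5, 0.1]
gripper_width: 0.996
finger_force: 0.0
clock: 3.9
eef_pos: [450.3, -222.6, 96.5]
orientation: [[-0.162, -0.987, -0.0], [-0.987, 0.162, 0.0], [0.0, 0.0, -1.0]]
wrist_force: [-1.0, 0.8, -0.1]
gripper_width: 0.401
finger_force: 0.0
```

```bash
python3 -m inch '{"dp":[[0,0,0],[0,0,0],[0,0,0],[0,0,0],[0,0,0.3],[0,0,0.8],[0,0,0.8],[0,0,0.8],[0,0,0],[0,0,0]],"dr":[[0,0,0],[0,0,0],[0,0,0],[0,0,0],[0,0,0],[0,0,0],[0,0,0],[0,0,0],[0,0,0],[0,0,0]]}' 255 25
python3 - <<'E'
from h import *
r=dict(np.load('top.npz'));P=pts(r);I=r['img'].astype(int)
C=[]
for nm,(u,v) in dict(brass=(242,216),empty=(316,203)).items():
    m=np.zeros(P.shape[:2],bool);m[v-12:v+12,u-13:u+13]=1
    m&=(P[...,2]>150)
    Q=P[m];rr=cv2.minAreaRect(Q[:,:2].astype(np.float32));print(nm,m.sum(),np.median(Q,0).round(1),rr);C.append(rr[0])
print('mid',np.mean(C,0),'sep',np.subtract(*C))
g=(abs(P[...,2]-12)<4)&(I.sum(-1)>200)&(I[...,2]>I[...,0]+5);g[:170]=0;g[280:]=0;g[:,:215]=0;g[:,350:]=0
g=cv2.morphologyEx(g.astype(np.uint8),cv2.MORPH_OPEN,np.ones((5,5)))>0
print('foot',cv2.minAreaRect(P[g][:,:2].astype(np.float32)))
# height profile
from bar import bar
Q,s,d,l=bar(r,False)
piv=np.array([590.5,22.5]); s=(Q[:,:2]-np.mean(C,0))@d
for lo,hi in((-150,-110),(105,150)):
    print([(a,int(((s>=a)&(s<a+3)).sum()),round(float(np.median(Q[(s>=a)&(s<a+3),2])),1),round(float(np.percentile(Q[(s>=a)&(s<a+3),2],15)),1)) for a in range(lo,hi,3)])
E
```

```text
clock: 5.15
eef_pos: [449.2, -222.0, 257.0]
orientation: [[-0.163, -0.987, -0.003], [-0.987, 0.163, 0.002], [-0.001, 0.003, -1.0]]
wrist_force: [-0.6, 0.6, -3.6]
gripper_width: 0.135
finger_force: 25.0
brass 186 [575.2  94.8 178.2] ((576.8294677734375, 95.97647857666016), (12.616203308105469, 28.14500617980957), 9.920267105102539)
empty 323 [594.8 -19.5 176.3] ((598.7132568359375, -18.098459243774414), (33.054908752441406, 28.611698150634766), 9.14432144165039)
mid [587.7713623   38.93900967] sep [-21.88378906 114.07493782]
foot ((587.7091064453125, 35.31834411621094), (121.6323013305664, 198.42042541503906), 13.975564956665039)
[(-150, 18, 145.3, 143.7), (-147, 27, 139.4, 136.7), (-144, 20, 139.3, 137.8), (-141, 22, 137.4, 136.2), (-138, 15, 141.9, 138.2), (-135, 19, 143.9, 143.0), (-132, 21, 143.6, 142.4), (-129, 22, 142.8, 141.0), (-126, 18, 142.8, 142.1), (-123, 18, 142.9, 140.9), (-120, 20, 142.6, 140.4), (-117, 22, 142.3, 140.6), (-114, 16, 141.9, 140.5), (-111, 20, 141.3, 139.1)]
[(105, 17, 118.8, 116.7), (108, 20, 118.0, 116.4), (111, 19, 117.1, 115.8), (114, 17, 111.0, 108.0), (117, 16, 109.4, 108.3), (120, 19, 109.9, 107.5), (123, 19, 114.8, 109.5), (126, 21, 115.7, 114.6), (129, 21, 116.0, 113.2), (132, 15, 115.6, 114.8), (135, 19, 114.7, 112.8), (138, 21, 112.8, 111.7), (141, 19, 114.4, 113.1), (144, 19, 113.3, 111.8), (147, 19, 113.4, 111.7)]
```

```bash
python3 -m inch '{"dp":[[0,0,0.4],[0.53,0.495,0],[0.53,0.495,0],[0.53,0.495,0],[0.53,0.495,0],[0.53,0.495,0],[0,0,0],[0,0,0],[0,0,0]],"dr":[[0,0,0],[0,0,0.505],[0,0,0.505],[0,0,0.505],[0,0,0.505],[0,0,0.505],[0,0,0],[0,0,0],[0,0,0]]}'
cat > st.py <<'E'
from h import *
def st(n=6):
    a=[sensors.get_state() for _ in range(n)]
    return np.mean([x['eef_pos'] for x in a],0),np.mean([x['wrist_force'] for x in a],0)
def tab(r,lo,c,rad=25):
    P=pts(r);I=r['img'].astype(int);k=(np.hypot(P[...,0]-c[0],P[...,1]-c[1])<rad)&(P[...,2]>lo)&(P[...,2]<lo+60)&(I.max(-1)<90)
    return k.sum(),P[k],k
E
python3 - <<'E'
from st import *
p,f=st();print(p.round(1),f.round(2))
r=cap('top');s2=cap('side');w=cap('wrist')
a=np.hstack([cv2.resize(r['img'][150:310,250:450],(400,320)),cv2.resize(s2['img'][100:340,250:450],(400,480))[:320]*1])
b=np.hstack([cv2.resize(w['img'],(373,280)),cv2.resize(s2['img'][100:380,250:450],(400,560))[280:560],np.zeros((280,27,3),np.uint8)])
cv2.imwrite('pics/c2.png',np.vstack([a,b])[...,::-1])
P=pts(w);I=w['img']
np.save('wP.npy',P)
E
```

```text
clock: 6.28
eef_pos: [608.4, -74.8, 281.8]
orientation: [[0.188, -0.982, -0.002], [-0.982, -0.188, -0.0], [-0.0, 0.002, -1.0]]
wrist_force: [0.1, -0.3, -2.3]
gripper_width: 0.137
finger_force: 25.0
[608.4 -74.8 281.8] [ 0.11 -0.33 -2.33]
```

View pics/c2.png

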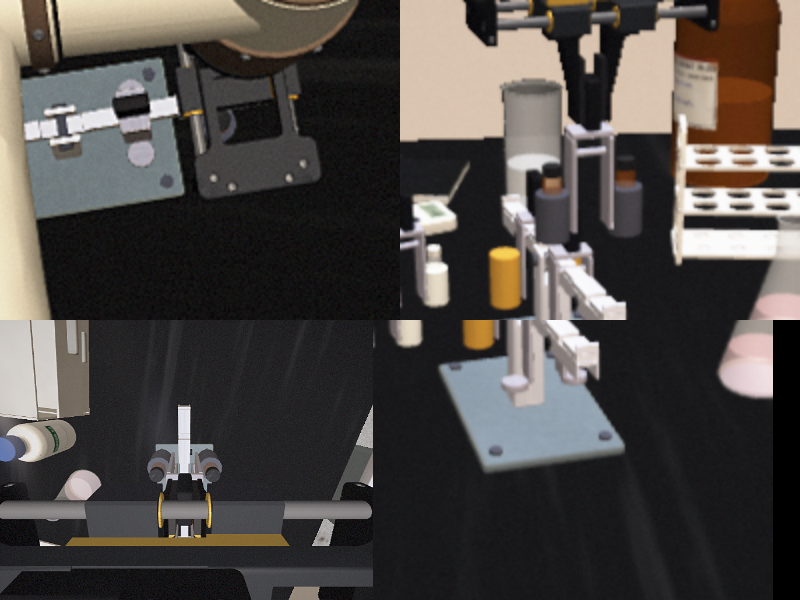

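The wrist crop shows the bar's outer arm at x≈184, between the pods at 158 and 210, so it is centred between the legs. Now I quantify this from depth.

```bash
cat > wb.py <<'E'
from st import *
def wbar(sgn,piv=np.array([587.9,36.5])):
    w=dict(np.load('wrist.npz'));P=pts(w);I=w['img'].astype(int)
    S=sensors.get_state();p=S['eef_pos'][:2];
    ex=-S['orientation'][:2,1];ex/=np.linalg.norm(ex);ex*=np.sign(ex[0]);ey=np.array([-ex[1],ex[0]])
    Q=P[(I.min(-1)>120)&(P[...,2]>80)&(P[...,2]<165)];a=(Q[:,:2]-p)@ex;b=(Q[:,:2]-p)@ey
    k=(abs(a)<13)&(abs(b)<90);Q=Q[k];a=a[k];b=b[k]
    print('tcp',p)
    for t in np.arange(-90,90,3):
        k=(b>=t)&(b<t+3)
        if k.sum()>8: print(int(t),k.sum(),'a med/edges',np.percentile(a[k],[50,3,97]).round(1),'z',np.percentile(Q[k,2],[15,50,85]).round(1))
if __name__=='__main__':wbar(1)
E
python3 wb.py
```

```text
tcp [608.79581752 -74.74861335]
-72 32 a med/edges [-0.1 -7.4  9.3] z [139.4 146.6 149.3]
-69 88 a med/edges [ 0.7 -7.9  9.4] z [155.5 156.1 156.9]
-66 66 a med/edges [ 0.8 -7.9  9.4] z [148.2 149.1 156. ]
-63 86 a med/edges [ 1.2 -7.7  9.7] z [147.7 148.4 149.4]
-60 63 a med/edges [ 1.2 -7.3  9.7] z [147.5 148.2 148.8]
-57 82 a med/edges [ 1.2 -7.3  8.9] z [147.1 147.9 148.6]
-54 70 a med/edges [ 0.8 -7.4  8.8] z [147.  147.7 148.2]
-51 70 a med/edges [ 0.8 -7.3  8.9] z [146.2 147.  147.7]
-48 68 a med/edges [ 1.2 -7.4  9. ] z [146.3 147.  147.8]
-45 72 a med/edges [ 0.4 -7.3  9. ] z [146.  146.5 147.3]
-42 62 a med/edges [ 0.8 -7.5  9. ] z [145.5 146.1 146.8]
-39 78 a med/edges [ 0.8 -7.5  9.1] z [144.9 145.8 146.4]
-36 58 a med/edges [ 0.4 -7.5  9.1] z [145.  145.7 146.4]
-33 60 a med/edges [ 0.8 -7.5  9.2] z [144.6 145.2 145.9]
-30 57 a med/edges [ 0.4 -7.7  9.4] z [137.4 137.9 138.6]
-27 63 a med/edges [ 1.3 -7.8  9.5] z [136.8 137.7 138.2]
-24 60 a med/edges [ 0.8 -7.8  9.5] z [136.4 137.  137.8]
-21 94 a med/edges [ 0.4 -7.7  8.7] z [137.4 143.3 144.2]
-18 62 a med/edges [ 0.8
[... 300 characters left out ...]
 [141.2 142.  142.6]
0 64 a med/edges [ 1.3 -7.9  9.6] z [141.  141.8 142.6]
3 61 a med/edges [ 0.4 -7.9  9.6] z [140.8 141.4 142.1]
6 58 a med/edges [ 0.9 -7.9  9. ] z [140.5 141.1 141.7]
9 61 a med/edges [ 0.4 -7.9  9.7] z [140.2 140.8 141.6]
12 58 a med/edges [ 0.4 -8.   9.7] z [139.8 140.4 141.1]
15 59 a med/edges [ 0.4 -8.   8.8] z [139.2 140.  140.8]
18 46 a med/edges [ 0.4 -6.8  7.6] z [138.9 139.5 140.3]
21 44 a med/edges [ 0.4 -6.2  7. ] z [138.4 139.3 139.9]
24 48 a med/edges [ 0.4 -6.2  7. ] z [138.2 138.9 139.5]
27 39 a med/edges [ 0.4 -6.1  7.1] z [138.3 138.9 139.4]
30 43 a med/edges [ 0.4 -6.   6.8] z [137.8 138.3 139. ]
33 35 a med/edges [ 1.4 -5.3  7.1] z [137.4 137.9 138.7]
```

The notch lies 25 mm outboard of the TCP, lateral error is 0.7 mm, and contact should come at TCP z≈171. Now I lower.

```bash
python3 -m inch '{"dp":[[0.012,0,-0.5],[0,0,-0.5],[0,0,-0.5],[0,0,-0.3],[0,0,0],[0,0,0]],"dr":[[0,0,0],[0,0,0],[0,0,0],[0,0,0],[0,0,0],[0,0,0]]}'
python3 -m inch '{"dp":[[0,0,-0.08],[0,0,-0.08],[0,0,-0.05],[0,0,0],[0,0,0],[0,0,0]],"dr":[[0,0,0],[0,0,0],[0,0,0],[0,0,0],[0,0,0],[0,0,0]]}'
cat > wl.py <<'E'
from st import *
p,f=st();print(p.round(1),f.round(2));cap('wrist')
from wb import wbar; wbar(1)
E
python3 wl.py
```

```text
clock: 7.18
eef_pos: [610.7, -74.4, 175.9]
orientation: [[0.188, -0.982, 0.002], [-0.982, -0.188, -0.0], [0.001, -0.002, -1.0]]
wrist_force: [-0.2, 0.5, -1.7]
gripper_width: 0.135
finger_force: 25.0
clock: 7.92
eef_pos: [610.1, -74.1, 162.1]
orientation: [[0.189, -0.982, 0.0], [-0.982, -0.189, -0.0], [0.0, -0.0, -1.0]]
wrist_force: [0.1, -0.0, -0.9]
gripper_width: 0.137
finger_force: 25.0
[610.1 -74.1 162.1] [ 0.11 -0.03 -0.9 ]
tcp [610.09183786 -74.11371234]
-72 215 a med/edges [-0.7 -9.   7.6] z [139.8 142.2 143. ]
-69 192 a med/edges [-0.8 -9.1  7.6] z [135.  136.4 142.5]
-66 180 a med/edges [-1.  -8.9  7.7] z [134.7 135.3 135.9]
-63 179 a med/edges [-0.8 -9.3  7.4] z [134.5 135.2 135.8]
-60 196 a med/edges [-0.8 -9.   7.5] z [134.5 135.  135.7]
-57 167 a med/edges [-0.8 -9.6  7.5] z [134.3 134.9 135.6]
-54 190 a med/edges [-0.8 -9.1  7.7] z [134.3 134.9 135.4]
-51 166 a med/edges [-0.5 -8.7  7.6] z [134.1 134.8 135.4]
-48 162 a med/edges [-0.5 -8.7  7.7] z [134.  134.6 135.2]
-45 179 a med/edges [-0.2 -9.   7.7] z [133.9 134.6 135.2]
-42 170 a med/edges [-0.5 -8.7  8.2] z [133.9 
[... 436 characters left out ...]
ed/edges [-0.8 -9.3  7.6] z [133.  133.8 134.3]
-15 205 a med/edges [ -0.2 -11.9  10.9] z [133.2 134.  153.2]
-12 403 a med/edges [ -2.4 -12.9  12. ] z [133.1 152.  156.5]
-9 240 a med/edges [ -2.6 -12.9  11.2] z [132.7 133.7 156.2]
-6 39 a med/edges [-12.8 -12.9   5.6] z [ 97.3 130.3 133.2]
-3 19 a med/edges [-12.8 -12.9 -10.4] z [ 84.8 109.8 119.6]
45 21 a med/edges [ 6.9 -8.   8.1] z [146.9 147.5 147.7]
48 37 a med/edges [ 6.3 -8.6  8.7] z [146.8 147.4 148.2]
51 32 a med/edges [ 6.7 -8.7  8.8] z [146.9 147.3 147.9]
54 34 a med/edges [ 6.7 -8.8  8.8] z [146.6 147.4 147.7]
57 63 a med/edges [  7.  -12.5  12.5] z [146.8 147.3 148. ]
60 26 a med/edges [  7.3 -12.   12.1] z [146.7 147.  147.5]
```

```bash
python3 -m inch '{"dp":[[0.0095,-0.049,0],[0.0095,-0.049,0],[0.0095,-0.049,0],[0.0095,-0.049,0],[0.0095,-0.049,0],[0.0095,-0.049,0],[0.0095,-0.049,0],[0.0095,-0.049,0],[0,0,0],[0,0,0]],"dr":[[0,0,0],[0,0,0],[0,0,0],[0,0,0],[0,0,0],[0,0,0],[0,0,0],[0,0,0],[0,0,0],[0,0,0]]}'
python3 -m inch '{"dp":[[0.003,-0.016,0],[0.003,-0.016,0],[0,0,0],[0,0,0],[0,0,0],[0,0,0]],"dr":[[0,0,0],[0,0,0],[0,0,0],[0,0,0],[0,0,0],[0,0,0]]}'
python3 wl.py
```

```text
clock: 9.22
eef_pos: [614.5, -97.9, 161.9]
orientation: [[0.188, -0.982, -0.0], [-0.982, -0.188, -0.0], [0.0, 0.0, -1.0]]
wrist_force: [-0.9, -0.7, -2.4]
gripper_width: 0.14
finger_force: 25.0
clock: 9.98
eef_pos: [615.0, -99.5, 162.0]
orientation: [[0.189, -0.982, 0.0], [-0.982, -0.189, -0.0], [0.0, -0.0, -1.0]]
wrist_force: [0.4, -0.0, -2.6]
gripper_width: 0.136
finger_force: 25.0
[615.  -99.5 162. ] [ 0.38 -0.04 -2.61]
tcp [614.94864031 -99.57893549]
-48 208 a med/edges [-0.7 -9.   7.8] z [133.3 138.9 144.2]
-45 241 a med/edges [-0.2 -9.   7.7] z [148.3 150.1 150.7]
-42 107 a med/edges [-0.7 -9.   7.6] z [143.5 149.7 150.6]
-39 173 a med/edges [-0.8 -8.9  7.4] z [142.2 142.7 143.4]
-36 170 a med/edges [-0.8 -9.   7.5] z [142.  142.6 143.2]
-33 174 a med/edges [-1.  -9.   7.9] z [141.7 142.4 142.9]
-30 173 a med/edges [-0.2 -9.1  7.5] z [141.5 142.1 142.7]
-27 164 a med/edges [-0.8 -9.   7.6] z [141.2 142.  142.6]
-24 161 a med/edges [-0.2 -8.7  7.7] z [141.1 141.7 142.4]
-21 162 a med/edges [-0.2 -8.7  8.1] z [140.8 141.5 142.2]
-18 155 a med/edges [-0.2 -8.9  7.7] z [140.8 141.3 142. ]
-15 209 a med/edges [ -0.8 -11.6   8.3] z [140.5 141.2 152.6]
-12 405 a med/edges [ -2.5 -12.9  12.3] z [140.3 152.  156.3]
-9 158 a med/edges [ -5.9 -12.9  11.6] z [129.5 155.  156.5]
-6 16 a med/edges [-12.8 -12.9 -12.8] z [ 96.8 109.3 120.9]
-3 16 a med/edges [-12.8 -12.9 -12.8] z [ 84.3 103.7 118.2]
0 14 a med/edges [-12.8 -12.9 -12.7] z [ 85.3  98.4 110.1]
54 68 a med/edges [-0.9 -7.3  6.1] z [135.1 135.7 136.2]
57 83 a med/edges [-0.9 -7.   5.8] z [135.1 135.5 136.2]
60 82 a med/edges [-0.6 -7.   5.9] z [134.6 135.2 135.9]
63 80 a med/edges [-0.3 -7.4  6.2] z [134.6 135.  135.7]
66 89 a med/edges [-0.3 -7.4  8.6] z [134.2 134.7 135.3]
69 42 a med/edges [-0.9 -6.6 10.9] z [133.8 134.3 135.1]
```

The pin is fully in: the bar surface is now about 7 mm above the pin's underside, and the bar rose. Next I lower until the bar carries the weight.

```bash
python3 -m inch '{"dp":[[0,0,-0.07],[0,0,-0.07],[0,0,-0.07],[0,0,-0.07],[0,0,-0.06],[0,0,0],[0,0,0],[0,0,0],[0,0,0]],"dr":[[0,0,0],[0,0,0],[0,0,0],[0,0,0],[0,0,0],[0,0,0],[0,0,0],[0,0,0],[0,0,0]]}'
python3 wl.py | egrep -v 'xx' | sed -n '1,2p;4,20p'
```

```text
clock: 11.15
eef_pos: [615.1, -99.6, 141.7]
orientation: [[0.189, -0.982, 0.0], [-0.982, -0.189, -0.0], [0.0, -0.0, -1.0]]
wrist_force: [0.1, -0.7, -0.7]
gripper_width: 0.139
finger_force: 25.0
[615.1 -99.6 141.7] [ 0.12 -0.73 -0.74]
tcp [615.06511567 -99.57095005]
-45 109 a med/edges [-0.2 -8.8  7.2] z [122.9 123.7 124.4]
-42 183 a med/edges [-0.8 -9.1  7.9] z [116.6 117.1 117.8]
-39 173 a med/edges [-0.8 -9.6  7.6] z [116.6 117.4 118.1]
-36 178 a med/edges [-0.5 -9.2  7.6] z [116.9 117.6 118.3]
-33 167 a med/edges [-0.8 -8.7  7.7] z [117.1 117.7 118.4]
-30 162 a med/edges [-0.5 -8.8  7.7] z [117.2 117.9 118.6]
-27 163 a med/edges [-0.8 -8.8  7.6] z [117.5 118.3 119. ]
-24 168 a med/edges [-0.8 -9.2  7.2] z [117.8 118.3 119. ]
-21 156 a med/edges [-1.4 -9.   7.2] z [118.  118.6 119.2]
-18 161 a med/edges [-0.8 -8.9  7.7] z [118.1 119.  119.6]
-15 229 a med/edges [ -0.8 -12.5  10.9] z [118.5 119.3 133.7]
-12 390 a med/edges [ -2.5 -12.9  12.2] z [118.9 131.7 136.2]
-9 157 a med/edges [ -2.5 -12.9  11.4] z [118.6 134.3 136.3]
-6 11 a med/edges [-12.8 -12.9 -12.8] z [ 89.6 100.5 105.2]
48 57 a med/edges [-0.9 -7.6  5.8] z [122.7 123.3 124. ]
51 97 a med/edges [-0.9 -7.6  5.3] z [122.7 123.4 123.9]
54 99 a med/edges [-0.3 -7.6  5.9] z [123.  123.5 124.1]
```

```bash
python3 -m inch '{"dp":[[0,0,-0.02],[0,0,0],[0,0,0],[0,0,0],[0,0,0],[0,0,0],[0,0,0]],"dr":[[0,0,0],[0,0,0],[0,0,0],[0,0,0],[0,0,0],[0,0,0],[0,0,0]]}' 100
python3 -m inch '{"dp":[[0,0,0.3],[0,0,0.6],[0,0,0.8],[0,0,0.8],[0,0,0],[0,0,0]],"dr":[[0,0,0],[0,0,0],[0,0,0],[0,0,0],[0,0,0],[0,0,0]]}' 0
python3 wl.py | sed -n '1,2p;3,40p' | awk 'NR<=2||NR%2'
python3 - <<'E'
from h import *
w=dict(np.load('wrist.npz'));s=cap('side')
a=np.hstack([cv2.resize(w['img'],(400,300)),cv2.resize(s['img'][120:330,230:430],(400,420))[60:360]])
cv2.imwrite('pics/c3.png',a[...,::-1])
E
```

```text
clock: 12.08
eef_pos: [614.9, -99.5, 140.3]
orientation: [[0.189, -0.982, -0.0], [-0.982, -0.189, 0.0], [-0.0, 0.0, -1.0]]
wrist_force: [0.8, 0.2, 0.2]
gripper_width: 0.603
finger_force: 0.0
clock: 12.82
eef_pos: [614.5, -99.4, 289.8]
orientation: [[0.188, -0.982, -0.001], [-0.982, -0.188, 0.001], [-0.001, 0.001, -1.0]]
wrist_force: [-0.6, -0.1, -0.2]
gripper_width: 1.0
finger_force: 0.0
[614.5 -99.4 289.8] [-0.57 -0.12 -0.24]
tcp [614.23906711 -99.42854774]
-48 54 a med/edges [ 0.3 -7.9  8.4] z [118.9 119.2 120.2]
-42 57 a med/edges [ 0.8 -8.1  8.6] z [112.1 112.9 114. ]
-36 59 a med/edges [ 0.8 -8.1  8.7] z [112.7 113.7 114.3]
-30 54 a med/edges [ 0.3 -8.1  8.7] z [113.6 114.3 115. ]
-24 54 a med/edges [ 0.3 -8.2  8.7] z [114.  114.8 115.4]
-18 56 a med/edges [-0.2 -8.2  8.8] z [114.4 115.4 116.1]
-12 51 a med/edges [ -5.9 -12.6  12.2] z [116.1 132.2 132.9]
-6 38 a med/edges [ -6.9 -12.7  12.3] z [131.8 132.4 133.1]
0 41 a med/edges [ -6.  -12.5  12.3] z [132.1 132.6 133.2]
6 42 a med/edges [ -6.5 -12.6  12.4] z [131.7 132.7 133.3]
18 15 a med/edges [-7.3 -8.4  8.9] z [117.5 118.1 119.1]
24 10 a med/edges [-6.9 -8.4  9. ] z [118.5 119.1 119.5]
30 53 a med/edges [ 0.8 -8.4  9. ] z [118.9 119.6 120.2]
36 53 a med/edges [ 0.8 -8.4  8.4] z [119.4 120.1 120.8]
42 40 a med/edges [-0.2 -6.4  7. ] z [119.7 120.6 121.5]
48 41 a med/edges [ 0.8 -6.4  7. ] z [120.2 121.2 121.8]
54 39 a med/edges [-0.2 -6.4  6.9] z [121.1 121.7 122.5]
60 36 a med/edges [-0.2 -6.4  7.1] z [121.5 122.1 122.8]
66 77 a med/edges [  0.8 -11.2  12.5] z [122.4 124.  139.2]
```

View pics/c3.png

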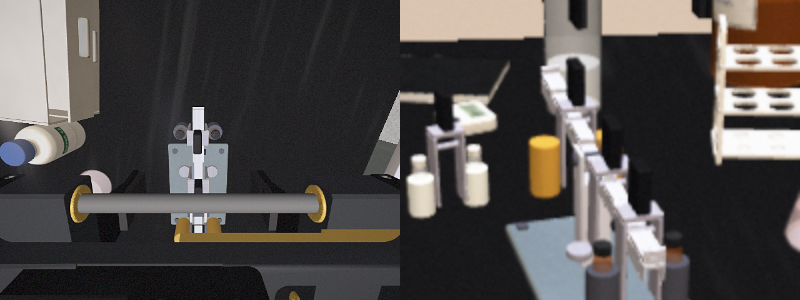

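Steel is hung in its notch: its pin sits 4 mm below the bar top and the lean is about 0.08 as expected. Next is the white carrier.

```bash
python3 -m inch '{"dp":[[-0.4625,0.8,0],[-0.4625,0.8,0],[-0.4625,0.8,0],[-0.4625,0.8,0],[-0.4625,0.8,0],[-0.4625,0.8,0],[0,0,-0.6],[0,0,-0.5],[0,0,0],[0,0,0]],"dr":[[0,0,0.223],[0,0,0.223],[0,0,0.223],[0,0,0.223],[0,0,0.223],[0,0,0.223],[0,0,0],[0,0,0],[0,0,0],[0,0,0]]}'
python3 - <<'E'
from st import *
p,f=st();print(p.round(1),f.round(2))
r=cap('wrist');P=pts(r);I=r['img'].astype(int)
k=(P[...,2]>105)&(P[...,2]<140)&(np.hypot(P[...,0]-448,P[...,1]-188)<30)
print(k.sum(),cv2.minAreaRect(P[k][:,:2].astype(np.float32)),np.nanpercentile(P[k][:,2],[5,50,95]))
E
```

```text
clock: 14.18
eef_pos: [449.1, 188.5, 225.0]
orientation: [[0.368, -0.93, 0.001], [-0.93, -0.368, -0.0], [0.001, -0.001, -1.0]]
wrist_force: [0.9, 0.4, 1.4]
gripper_width: 1.001
finger_force: 0.0
[449.1 188.5 225. ] [0.94 0.44 1.44]
606 ((447.75189208984375, 190.4145965576172), (11.901983261108398, 28.897703170776367), 21.790969848632812) [113.45822961 130.03312924 131.358802  ]
```

```bash
python3 -m inch '{"dp":[[-0.015,0.02,0],[0,0,-0.5],[0,0,-0.5],[0,0,-0.5],[0,0,-0.45],[0,0,-0.2],[0,0,0],[0,0,0]],"dr":[[0,0,0],[0,0,0],[0,0,0],[0,0,0],[0,0,0],[0,0,0],[0,0,0],[0,0,0]]}'
python3 -m inch '{"dp":[[0,0,0],[0,0,0],[0,0,0],[0,0,0],[0,0,0],[0,0,0],[0,0,0],[0,0,0],[0,0,0],[0,0,0]],"dr":[[0,0,0],[0,0,0],[0,0,0],[0,0,0],[0,0,0],[0,0,0],[0,0,0],[0,0,0],[0,0,0],[0,0,0]]}' 255 25
python3 -c "
from st import *
print(st())"
```

```text
clock: 15.22
eef_pos: [448.4, 190.2, 96.5]
orientation: [[0.368, -0.93, 0.002], [-0.93, -0.368, 0.001], [-0.001, -0.002, -1.0]]
wrist_force: [-0.1, -0.4, 0.1]
gripper_width: 1.0
finger_force: 0.0
clock: 16.48
eef_pos: [447.5, 189.6, 95.3]
orientation: [[0.368, -0.93, -0.0], [-0.93, -0.368, -0.0], [0.0, 0.0, -1.0]]
wrist_force: [0.5, -0.8, -0.3]
gripper_width: 0.134
finger_force: 25.0
(array([447.50725621, 189.64317058,  95.26085953]), array([ 0.54979529, -0.78043897, -0.26982079]))
```

```bash
python3 -m inch '{"dp":[[0,0,0.3],[0,0,0.7],[0,0,0.8],[0,0,0.8],[0,0,0.56],[0,0,0],[0,0,0]],"dr":[[0,0,0],[0,0,0],[0,0,0],[0,0,0],[0,0,0],[0,0,0],[0,0,0]]}'
python3 -c "
from st import *
print(st(),sensors.get_state()['joint_positions'].round(3))"
```

```text
clock: 17.35
eef_pos: [446.7, 189.3, 283.6]
orientation: [[0.367, -0.93, -0.002], [-0.93, -0.367, -0.001], [-0.0, 0.003, -1.0]]
wrist_force: [0.5, 0.4, -1.2]
gripper_width: 0.137
finger_force: 25.0
(array([446.6637114 , 189.26470242, 283.6282306 ]), array([ 0.54495999,  0.37136181, -1.22829971])) [ 7.360e-01  1.040e-01 -2.150e-01 -1.000e-03 -1.254e+00 -3.590e-01]
```

```bash
python3 -m inch '{"dp":[[0,0,0],[0,0,0],[0,0,0],[0,0,0],[0,0,0],[0,0,0],[0,0,0],[0,0,0],[0,0,0],[0,0,0]],"dr":[[0,0,1],[0,0,1],[0,0,1],[0,0,1],[0,0,1],[0,0,1],[0,0,1],[0,0,1],[0,0,1],[0,0,1]]}'
python3 -m inch '{"dp":[[0,0,0],[0,0,0],[0,0,0],[0,0,0],[0,0,0],[0,0,0],[0,0,0],[0,0,0],[0,0,0],[0,0,0]],"dr":[[0,0,1],[0,0,1],[0,0,1],[0,0,1],[0,0,1],[0,0,1],[0,0,1],[0,0,1],[0,0,1],[0,0,1]]}'
python3 -m inch '{"dp":[[0,0,0],[0,0,0],[0.5,-0.2,0],[0.5,-0.2,0],[0.5,-0.2,0],[0.5,-0.2,0],[0,0,0],[0,0,0],[0,0,0]],"dr":[[0,0,1],[0,0,0.15],[0,0,0],[0,0,0],[0,0,0],[0,0,0],[0,0,0],[0,0,0],[0,0,0]]}'
python3 wl.py; python3 -c "
from h import *
print(sensors.get_state()['orientation'].round(3))"
```

```text
clock: 18.6
eef_pos: [446.7, 189.1, 282.8]
orientation: [[0.979, 0.205, -0.004], [0.205, -0.979, -0.003], [-0.004, 0.002, -1.0]]
wrist_force: [0.4, -0.3, -1.1]
gripper_width: 0.133
finger_force: 25.0
clock: 19.85
eef_pos: [446.7, 189.1, 282.8]
orientation: [[-0.032, 0.999, -0.004], [0.999, 0.032, -0.003], [-0.002, -0.004, -1.0]]
wrist_force: [0.2, -0.3, -0.9]
gripper_width: 0.138
finger_force: 25.0
clock: 20.98
eef_pos: [566.8, 141.9, 284.9]
orientation: [[-0.187, 0.982, -0.0], [0.982, 0.187, -0.0], [0.0, -0.0, -1.0]]
wrist_force: [0.0, 0.1, -1.2]
gripper_width: 0.133
finger_force: 25.0
[566.8 141.9 284.9] [ 0.02  0.07 -1.21]
tcp [566.85045619 141.98816224]
-39 28 a med/edges [ 0.8 -5.5  7.1] z [134.9 135.9 136.7]
-36 42 a med/edges [ 0.8 -5.5  7.1] z [135.3 135.8 136.6]
-33 51 a med/edges [ 1.2 -6.9  8.9] z [135.7 136.2 137. ]
-30 51 a med/edges [ 1.2 -7.4  9.9] z [136.1 136.8 137.4]
-27 56 a med/edges [ 0.3 -7.4  9.8] z [136.2 136.9 137.6]
-24 55 a med/edges [ 2.2 -7.4  9.8] z [136.5 137.1 138. ]
-21 51 a med/edges [ 0.3 -7.3  9.3] z [137.  137.5 138.2]
-18 55 a med/edges [ 1.2 -6.
[... 825 characters left out ...]

27 60 a med/edges [ 0.7 -7.8  9.3] z [141.3 142.  142.5]
30 71 a med/edges [ 0.3 -7.7  9.1] z [141.5 142.4 143. ]
33 69 a med/edges [ 1.1 -7.8  9.2] z [141.7 142.6 143.4]
36 60 a med/edges [ 0.7 -7.7  9.1] z [142.1 142.9 143.5]
39 79 a med/edges [ 0.3 -7.7  9.1] z [142.6 143.  143.8]
42 61 a med/edges [ 1.1 -7.7  9.1] z [142.6 143.4 144.3]
45 63 a med/edges [ 1.1 -7.7  9.1] z [142.7 143.5 144.3]
48 77 a med/edges [ 0.3 -7.6  9. ] z [143.4 144.  144.8]
51 61 a med/edges [ 1.1 -7.5  9. ] z [143.2 144.5 151.1]
54 62 a med/edges [ 1.1 -7.4  9.6] z [150.7 151.5 152.1]
57 44 a med/edges [ 1.1 -7.1  9.1] z [136.4 137.8 144.4]
[[-0.187  0.982  0.   ]
 [ 0.982  0.187  0.   ]
 [ 0.     0.    -1.   ]]
```

The notch centre is 12.5 mm outboard, lateral error is 0.9 mm, and contact should come at TCP z≈168.

```bash
python3 -m inch '{"dp":[[0.013,0.002,-0.5],[0,0,-0.5],[0,0,-0.5],[0,0,-0.36],[0,0,0],[0,0,0]],"dr":[[0,0,0],[0,0,0],[0,0,0],[0,0,0],[0,0,0],[0,0,0]]}'
python3 -m inch '{"dp":[[0,0,-0.09],[0,0,-0.09],[0,0,-0.05],[0,0,0],[0,0,0],[0,0,0]],"dr":[[0,0,0],[0,0,0],[0,0,0],[0,0,0],[0,0,0],[0,0,0]]}'
python3 wl.py
```

```text
clock: 21.78
eef_pos: [568.9, 142.2, 174.8]
orientation: [[-0.188, 0.982, 0.002], [0.982, 0.188, 0.001], [0.0, 0.002, -1.0]]
wrist_force: [-0.1, -0.2, -0.8]
gripper_width: 0.139
finger_force: 25.0
clock: 22.52
eef_pos: [568.4, 141.8, 159.7]
orientation: [[-0.187, 0.982, 0.0], [0.982, 0.187, 0.0], [0.0, 0.0, -1.0]]
wrist_force: [-0.4, 0.2, 0.2]
gripper_width: 0.135
finger_force: 25.0
[568.4 141.8 159.7] [-0.45  0.21  0.22]
tcp [568.40351849 141.80495203]
-60 23 a med/edges [  7.5 -11.6  12.5] z [145.5 146.2 146.8]
-57 49 a med/edges [  7.4 -12.4  12.6] z [145.8 146.7 147.3]
-54 30 a med/edges [ 7.1 -8.7  8.6] z [145.9 146.5 146.9]
-51 27 a med/edges [ 6.8 -8.7  8.5] z [146.1 146.6 147.3]
-48 29 a med/edges [ 6.7 -8.2  7.9] z [146.3 146.7 147. ]
-6 9 a med/edges [12.8 12.8 12.8] z [84.5 97.6 98.7]
-3 12 a med/edges [12.8 12.7 12.8] z [ 83.5  97.1 109.4]
0 17 a med/edges [12.8 12.7 12.9] z [ 83.1  96.7 110. ]
3 36 a med/edges [12.7 -8.7 12.8] z [ 95.9 130.1 131.7]
6 193 a med/edges [ 0.8 -9.6 12.8] z [130.6 132.  133.1]
9 473 a med/edges [  0.8 -11.9  12.8] z [124.9 131.  154.9]
12 221 
[... 222 characters left out ...]
3.1]
24 167 a med/edges [-0.9 -9.   7.7] z [131.9 132.5 133.1]
27 157 a med/edges [-0.4 -9.2  7.8] z [131.9 132.7 133.2]
30 162 a med/edges [-0.6 -9.   7.7] z [132.1 132.8 133.3]
33 162 a med/edges [-0.6 -9.   7.7] z [132.1 132.8 133.6]
36 160 a med/edges [-0.4 -9.   7.7] z [132.1 132.7 133.4]
39 170 a med/edges [-0.9 -8.8  7.6] z [132.2 132.9 133.6]
42 179 a med/edges [-0.4 -8.8  7.8] z [132.5 133.  133.5]
45 160 a med/edges [-0.9 -9.2  7.6] z [132.5 133.1 133.7]
48 182 a med/edges [-0.4 -9.   7.7] z [132.5 133.1 133.7]
51 168 a med/edges [-0.9 -8.7  7.4] z [132.5 133.3 133.9]
54 133 a med/edges [-0.9 -8.9  7.6] z [133.3 140.1 140.8]
57 269 a med/edges [-0.9 -8.8  7.6] z [128.  139.6 140.7]
```

```bash
python3 -m inch '{"dp":[[-0.0047,0.0246,0],[-0.0047,0.0246,0],[-0.0047,0.0246,0],[-0.0047,0.0246,0],[-0.0047,0.0246,0],[-0.0047,0.0246,0],[-0.0047,0.0246,0],[-0.0047,0.0246,0],[0,0,0],[0,0,0]],"dr":[[0,0,0],[0,0,0],[0,0,0],[0,0,0],[0,0,0],[0,0,0],[0,0,0],[0,0,0],[0,0,0],[0,0,0]]}'
python3 -m inch '{"dp":[[0,0,0],[0,0,0]],"dr":[[0,0,0],[0,0,0]]}'
python3 wl.py
```

```text
clock: 23.82
eef_pos: [566.0, 153.6, 159.4]
orientation: [[-0.187, 0.982, -0.0], [0.982, 0.187, 0.0], [0.0, -0.0, -1.0]]
wrist_force: [-0.0, -0.8, -1.5]
gripper_width: 0.13
finger_force: 25.0
clock: 24.08
eef_pos: [566.1, 153.5, 159.5]
orientation: [[-0.187, 0.982, -0.0], [0.982, 0.187, -0.0], [-0.0, -0.0, -1.0]]
wrist_force: [0.8, 0.3, -0.1]
gripper_width: 0.137
finger_force: 25.0
[566.1 153.5 159.5] [ 0.78  0.3  -0.08]
tcp [566.04688642 153.54893976]
-57 100 a med/edges [  1.2 -12.2  12.6] z [133.8 149.5 150.2]
-54 54 a med/edges [  2.8 -11.4  11.1] z [149.  149.7 150.5]
-51 48 a med/edges [ 6.  -8.6  8.4] z [149.2 149.8 150.2]
-48 139 a med/edges [ 0.2 -8.1  7.9] z [145.6 147.4 149.1]
-3 13 a med/edges [12.8 12.7 12.8] z [ 83.9  97.6 109.3]
0 16 a med/edges [12.8 12.7 12.8] z [ 83.7 103.  117.2]
3 21 a med/edges [12.8 12.7 12.8] z [ 83.  107.3 120. ]
6 77 a med/edges [  6.4 -10.2  12.8] z [107.4 139.  154.4]
9 381 a med/edges [  1.9 -11.9  12.9] z [138.9 140.5 155.1]
12 254 a med/edges [ -0.4 -11.4  11.3] z [139.3 140.3 152.7]
15 158 a med/edges [-0.4 -8.8  7.7] z [139.3 139.9 140.6]
18 160 a med/edges [-0.9 -8.9  7.5] z [139.4 140.2 140.8]
21 163 a med/edges [-0.4 -9.2  7.9] z [139.6 140.4 141.1]
24 165 a med/edges [-0.9 -8.7  7.4] z [140.  140.7 141.4]
27 162 a med/edges [-0.4 -8.7  7.8] z [140.3 140.9 141.7]
30 173 a med/edges [-0.4 -9.   7.9] z [140.5 141.  141.7]
33 182 a med/edges [-0.4 -8.5  8.1] z [140.6 141.4 141.9]
36 172 a med/edges [-0.4 -9.   8.2] z [140.9 141.6 142.3]
39 103 a med/edges [-0.4 -8.9  7.7] z [141.3 141.9 142.5]
42 201 a med/edges [-0.8 -8.6  7.8] z [148.4 149.  149.7]
45 326 a med/edges [-0.4 -9.   7.8] z [133.2 141.7 148.4]
```

The pin dropped in (surface about 7.5 mm above the pin's underside). Now I lower the last 9 mm and release.

```bash
python3 -m inch '{"dp":[[0,0,-0.05],[0,0,-0.05],[0,0,-0.05],[0,0,0],[0,0,0],[0,0,0],[0,0,0]],"dr":[[0,0,0],[0,0,0],[0,0,0],[0,0,0],[0,0,0],[0,0,0],[0,0,0]]}'
python3 -m inch '{"dp":[[0,0,0],[0,0,0],[0,0,0],[0,0,0],[0,0,0],[0,0,0],[0,0,0]],"dr":[[0,0,0],[0,0,0],[0,0,0],[0,0,0],[0,0,0],[0,0,0],[0,0,0]]}' 100
python3 -m inch '{"dp":[[0,0,0.3],[0,0,0.6],[0,0,0.8],[0,0,0.8],[0,0,0],[0,0,0]],"dr":[[0,0,0],[0,0,0],[0,0,0],[0,0,0],[0,0,0],[0,0,0]]}' 0
python3 -m inch '{"dp":[[-0.9,0.2,0],[-0.9,0.2,0],[-0.9,0.2,0],[-0.5,0.6,0],[0,0.8,0],[0,0.8,0],[0,0.8,0],[0,0,0],[0,0,0]],"dr":[[0,0,0],[0,0,0],[0,0,0],[0,0,0],[0,0,0],[0,0,0],[0,0,0],[0,0,0],[0,0,0]]}'
python3 - <<'E'
from st import *
from bar import bar
r=cap('top');s=cap('side');bar(r)
a=np.hstack([cv2.resize(r['img'][150:290,170:410],(480,280)),np.zeros((280,320,3),np.uint8)]);b=cv2.resize(s['img'][160:340,230:430],(333,300))
a[:, 480:]=cv2.resize(s['img'][170:320,260:400],(320,280))
cv2.imwrite('pics/c4.png',a[...,::-1]);print(st())
E
```

```text
clock: 25.0
eef_pos: [566.2, 153.8, 150.7]
orientation: [[-0.187, 0.982, 0.001], [0.982, 0.187, 0.0], [0.0, 0.001, -1.0]]
wrist_force: [0.5, 2.6, -0.2]
gripper_width: 0.138
finger_force: 25.0
clock: 25.88
eef_pos: [566.1, 153.6, 150.5]
orientation: [[-0.187, 0.982, -0.0], [0.982, 0.187, -0.0], [-0.0, -0.0, -1.0]]
wrist_force: [-0.5, 0.0, -0.5]
gripper_width: 0.608
finger_force: 0.0
clock: 26.62
eef_pos: [565.6, 153.6, 300.0]
orientation: [[-0.187, 0.982, -0.001], [0.982, 0.187, 0.0], [0.0, -0.001, -1.0]]
wrist_force: [-0.4, 0.1, -1.5]
gripper_width: 0.994
finger_force: 0.0
clock: 27.75
eef_pos: [373.6, 368.9, 299.0]
orientation: [[-0.187, 0.982, -0.002], [0.982, 0.187, -0.003], [-0.003, -0.002, -1.0]]
wrist_force: [0.1, -0.1, 0.4]
gripper_width: 0.998
finger_force: 0.0
line [ 1.8901192e-01 -9.8197478e-01  5.8801837e+02  2.5569407e+01] yaw of bar y deg from +y 10.895126 s range -175.1608257038558 176.203277394142 at [ 621.12585495 -146.43410687] [554.71385242 198.59658116]
-180 35 [ 623.8 -143.5  131.4]
-170 66 [ 621.  -136.2  126.4]
-160 58 [ 619.1 -126.2  126.6]
-150 20 [ 613.9 -119
[... 339 characters left out ...]
.3]
-20 51 [593.3  11.5 129.7]
-10 55 [590.7  21.4 123.5]
0 50 [586.6  29.1 123.7]
10 48 [583.1  41.9 124.2]
20 58 [584.7  49.5 123.5]
30 50 [583.5  60.4 130.2]
40 51 [581.5  70.  130. ]
50 45 [578.2  79.8 130.3]
60 30 [567.9  87.8 146.5]
70 33 [565.8  97.3 146.3]
80 25 [569.8 111.6 132.4]
90 67 [572.7 118.8 131.7]
100 65 [570.8 128.6 131.7]
110 63 [567.4 138.4 132.2]
120 29 [555.9 146.5 148. ]
130 29 [555.3 157.4 147.9]
140 23 [557.  168.6 133.5]
150 64 [561.  178.2 132.7]
160 69 [559.4 187.7 133.1]
170 45 [557.6 195.8 138.7]
L [3.03187974e-02 1.31174108e+02]
R [1.29905878e-02 1.31915232e+02]
(array([373.96777171, 368.45891274, 300.10287854]), array([ 1.19067666, -1.04830491, -0.00464536]))
```

View pics/c4.png

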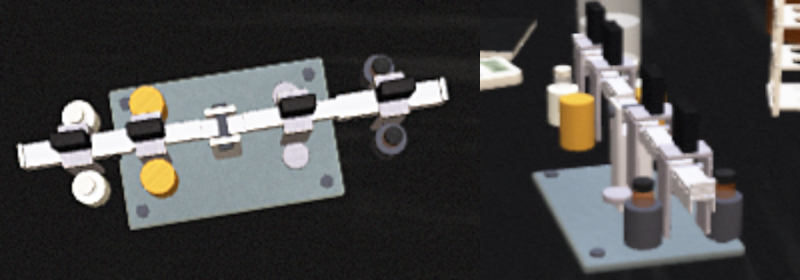

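The picture shows all four carriers seated: white at (72,145), brass at (146,133), empty at (297,105) and steel at (395,92). Their bridge heights match fully seated pins, and the residual lean of about 0.02 rad is near level. Signing off.

```bash
python3 -c "
from workcell import workorder
print(workorder.sign_off())"
```

```text
the job is handed in; nothing more can be done
None
```

Both carriers hang fully seated in their outer notches (steel first, on the arm opposite the brass one, then white), the two inner carriers stayed put, and the bar settled near level at about 0.02 rad (1°); I've handed the job in at about 28 s.

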